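# Clamp a jar in the jar press

### The job

Stand the shortest of the three jars upright on the middle of the press's round steel seat and let go of it, then swing the press arm round until it is fully home over the jar. Then turn the black knob on the arm clockwise (seen from above) to bring the pad down on the jar lid, until the knob's slip clutch gives and clicks; stop there rather than grinding on, and leave the other two jars standing where they are.

Things in the scene. Friction and masses are not known exactly. Their poses are not given: they have to be found in the camera images.
- short_jar: the shortest jar: clear glass, empty, grey metal lid fixed to it. 120 mm tall; body 68 mm in diameter up to about 95 mm, lid 56 mm in diameter from 102 to 120 mm. Origin at the centre of its underside, z up (its underside is a little uneven, so it may lean 2 or 3 degrees as it stands). About 0.35 kg.
- full_jar: bystander: a jar 143 mm tall, 68 mm in diameter, filled with something grey, grey lid. Origin at the centre of its underside.
- tall_jar: bystander: an empty glass jar 173 mm tall, 66 mm in diameter, dark lid. Origin at the centre of its underside.
- jar_press: the jar press, fixed to the table: a wooden footboard 130 x 250 x 10 mm (along its x, y, z) centred 60 mm towards its -y from the origin. Origin on the table under the middle of the round seat. A round steel post (26 mm in diameter) stands at (0, -140 mm) in its frame and carries the swing arm at about 160 to 195 mm height.
- press_seat (a point): middle of the top of the round steel seat (92 mm in diameter, flat, no rim, its top 12 mm above the table). A thin dark circle 70 mm in diameter marks where the jar stands.
- press_arm_hinge (a point): point on the vertical hinge axis of the swing arm, on top of the post, 178 mm above the table and 140 mm from the seat's centre.
- press_arm (a joint): angle of the swing arm (rad): 0 = fully home against its stop, head straight above the seat; grows as the arm swings away, anticlockwise seen from above; free to 1.8. It starts open at 1.1 to 1.5. It stays where left (friction 0.3 N m, about 2 N at the head). The arm points along the press's +y at 0 and towards its -x (to the robot) at pi/2. It can be pushed at the head's side with shut fingers.
- press_head (a point): centre of the arm's round steel head (64 mm in diameter, from 160 to 194 mm above the table), 140 mm from the arm hinge; the knob sits on its top on the same axis.
- knob_grip (a point): on the axis of the round fluted black knob, 22 mm above its underside. The knob is 56 mm in diameter and 38 mm tall, from 200 to 238 mm above the table; it has a steel pointer mark on its top and side and can be gripped at any yaw. Its frame turns with the knob. Below it is a thin steel collar (64 mm in diameter, 195 to 199 mm above the table) with a small dark mark, fixed to the screw; while the clutch slips, the knob's pointer moves away from this mark.
- press_spindle (a joint): turn of the screw (rad), growing clockwise seen from above; starts between 0.2 and 0.8 and meets a solid stop at 2.0. It takes about 0.1 N m, and moves the pad down 6 mm per rad; it stays where it is left. The jar's lid is met at about 1.5 when the short jar stands on the seat; the pad's spring is then pressed 3 mm by the time of the stop.
- press_knob (a joint): slip of the knob on the screw in the clutch (rad): 0 at the start, grows as the knob turns clockwise while the screw stands still. Knob and screw turn as one below 0.35 N m; at 0.35 N m the clutch slips. One click is 0.2 rad of slip, so it has clicked once above 0.2; more than 1.2 (six clicks) is grinding.
- press_pad: sprung pressing pad under the arm's head, a rubber-faced steel disc 50 mm in diameter. Its origin lies on the head's axis, 141 mm below the rubber face. At the screw's 0 the face stands 141 mm above the table, 9 mm above the lid of the short jar on the seat. Bears on the lid with about 7 N when screwed to the stop.

How it is judged (in metres and radians):
On the way, in this order (a step that is already met when the one before it is completed fails the run):
1. the short jar stands upright on the middle of the seat (within 15 mm), let go (horizontal distance between short_jar and press_seat below 0.015 m and z of short_jar in the frame of press_seat between -0.006 and 0.006 m and angle between short_jar's own z axis and vertical below 0.12 rad and contact force between the fingers and short_jar below 0.3 N), for 0.2 s.
2. the arm is swung home over the jar (within 0.08 rad), the jar still in its place (value of joint press_arm below 0.08 rad and horizontal distance between short_jar and press_seat below 0.015 m), for 0.2 s.
3. the clutch has slipped at least one click (0.2 rad) with the pad bearing on the jar (value of joint press_knob above 0.2 rad and contact force between press_pad and short_jar above 3 N), for 0.1 s.
At the end, for the whole second after the job is handed in: The short jar stands upright and still on the seat, its axis within 15 mm of the seat's middle; the arm is home (below 0.08 rad); the screw is at its stop (above 1.9 rad), the pad bears on the lid with more than 3 N, and the clutch has slipped between 0.2 and 1.2 rad (all of step 2 and all of step 3 and z of short_jar in the frame of press_seat between -0.006 and 0.006 m and angle between short_jar's own z axis and vertical below 0.12 rad and value of joint press_spindle above 1.9 rad and linear speed of short_jar below 0.02 m/s); the robot touches nothing.
It fails at once if the clutch is ground on beyond six clicks (1.2 rad) (value of joint press_knob above 1.2 rad).
It fails at once if another jar is shifted by more than 40 mm or knocked over (distance of any of full_jar, tall_jar from where it was at the start of the episode above 0.04 m or angle between any of full_jar, tall_jar's own z axis and vertical above 0.5 rad).
It also fails if it takes over 72 s, if anything falls off the work surface, if the arm or the gripper's body presses on something with over 40 N, if the wrist force passes 120 N, or if a joint passes its speed limit or range.

### The arm

A 6-joint arm with a two-finger parallel gripper is mounted at the origin on a cart in front of the work surface, level with it; the furniture and walls round the work are solid. World frame = base frame: x ahead of the robot, y to its left, z up, the work surface at z = 0. Lengths are in m, angles in degrees, forces in N, time in s.
With the tool pointing down it reaches from about 0.275 to 0.825 m from the base axis. Payload 5.2 kg.
Tool frame: the origin (TCP) lies at the very end of the fingers, on their centre line; the grasp point (between the pads) lies 19 mm behind it; z points along the fingers, y is the line along which they close (so a half turn about z gives the same grasp; the last joint's range is limited). The gripper opens to 93 mm and grips with 3 to 60 N. Pads are 15 mm wide; open, the fingers measure 128 mm over their backs; the gripper's body (75 mm by 188 mm) begins 65 mm behind the grasp point.
Start: joints at [-78.484, 14.817, 87.949, -0, 77.235, -11.62], TCP at [0.216, -0.506, 0.219] pointing down, gripper open.
Joint ranges: [-179.93, 179.93], [-52.35, 119.4], [10.71, 147.94], [-69.91, 249.91], [12.55, 155.21], [-178.61, 178.61]. Speed limits (degrees/s): [147.25, 147.25, 180, 180, 180, 180].

### API

Orientations are given as [roll, pitch, yaw] about the fixed x, y, z axes, in that order (R = Rz(yaw) Ry(pitch) Rx(roll)).
In Python, from cell import r, claw, kin, optics gives the robot as it stands. The module is installed in compiled form; this text tells all that it offers. Calls block until the motion is done:
- r.move_ptp(position, orientation): joint-space move of the TCP to a pose.
- r.line_to(position, orientation=None, v=0.15): straight line of the TCP; orientation=None keeps the orientation; v is the mean speed in m/s.
- r.set_joints(angles): joint-space move.
- claw.open_jaws() and claw.close(): open the fingers fully, or close them until they stop; the grip force is fixed at half the most.
- r.wait(seconds).
- kin.ik(position, orientation): joint angles nearest the present ones, or None.
- r.observe(): the state.
- optics.get_image(name): name is "scene" or "side" or "wrist"; returns the picture (480x640x3 uint8, red, green, blue); there is no depth.
- optics.camera_params(name): a dict with "intrinsics" (3x3 intrinsics, pixels), "D" ([k1, k2, p1, p2, k3] as OpenCV has them; the pictures are not rectified), "R" (3x3) and "t" (3): a world point X has camera coordinates R X + t; the wrist camera has in their place "tool_from_camera" (4x4, takes a point from camera to tool coordinates, whose origin is the TCP and whose axes are the flange's). Camera axes: x right, y down, z forward; pixel columns grow to the right and rows downward; lengths in m; the calibration is good to about 2 mm. A picture is of the moment at which its call begins: read the wrist's pose just before it. camera_params takes no time and is no camera call.
A pose or a line that the arm cannot do raises r.MotionError and nothing moves.
- r.sign_off(): hands the job in; it is judged then, once.
The state is a dict: "t": time; "joints": joint angles; "qvel": joint speeds; "tau": joint torques, N m; "position": TCP position; "tool_rot": TCP orientation; "force": force on the tool from outside, world axes, zero at the start; "torque": the same for the moment, N m; "grip_width": finger opening in m; "grasp_force": force on a finger pad.
Only numpy, scipy, OpenCV 4.12 (cv2) and the standard library are available. Lean on these libraries where they do the work, as an engineer would, in place of code of your own. Each camera call takes 0.05 s, during which the arm holds its last target. There are 200 camera calls.

## Working session

There is one attempt and no reset: what is moved stays moved. The work goes in short steps, each a Python script; the robot and the scene stay as the last script left them, time stands still between calls to the robot, and variables do not carry over. Pictures are saved under pics/ and viewed, at most 12 in all, crops included, and the job is handed in when it is done.

```bash
mkdir -p pics
python3 - <<'E'
from cell import r,claw,kin,optics
import cv2,numpy as np
for n in("scene","side"):
    im=optics.get_image(n); cv2.imwrite(f"pics/{n}0.png",im[:,:,::-1]); p=optics.camera_params(n)
    print(n,p["intrinsics"],p["D"],(-np.array(p["R"]).T@p["t"]).round(3),np.array(p["R"]).round(3).tolist())
print(optics.camera_params("wrist"));print(r.observe())
E
```

```text
scene [[601.40117676   0.         315.13080983]
 [  0.         601.40117676 241.42955963]
 [  0.           0.           1.        ]] [-0.12140965  0.          0.          0.          0.        ] [-0.06   0.592  0.891] [[-0.772, -0.636, -0.004], [-0.4, 0.49, -0.775], [0.495, -0.596, -0.632]]
side [[466.40205118   0.         320.02296123]
 [  0.         466.40205118 239.24694355]
 [  0.           0.           1.        ]] [-0.01356782  0.          0.          0.          0.        ] [0.143 0.554 0.574] [[-0.856, -0.516, 0.013], [-0.257, 0.404, -0.878], [0.448, -0.755, -0.478]]
{'intrinsics': array([[387.84918797,   0.        , 321.71609689],
       [  0.        , 387.84918797, 246.4335878 ],
       [  0.        ,   0.        ,   1.        ]]), 'D': array([-0.08354136,  0.        ,  0.        ,  0.        ,  0.        ]), 'tool_from_camera': array([[-9.66986550e-04, -9.53201886e-01, -3.02332979e-01,
         8.47175905e-02],
       [ 9.99999479e-01, -1.02047253e-03,  1.89535694e-05,
         1.99560919e-03],
       [-3.26589076e-04, -3.02332803e-01,  9.53202376e-01,
        -1.65844299e-01],
       [ 0.00000000e+00,  0.00000000e+00,  0.00000000e+00,
         1.00000000e+00]])}
{'t': 0.1, 'joints': array([-7.84833159e+01,  1.48554390e+01,  8.80024794e+01,  1.40002863e-04,
        7.72328004e+01, -1.16192097e+01]), 'qvel': array([ 0.11005958, -0.04986938, -0.2203229 , -0.02706331,  0.02271051,
        0.01355411]), 'tau': array([ 3.53965916e-03, -4.38210297e+01, -2.84641922e+01,  7.20879855e-02,
        3.61159723e-02, -6.78478432e-05]), 'position': array([ 0.21603408, -0.50529456,  0.21791379]), 'tool_rot': array([-1.79911168e+02, -1.84050345e-02,  2.31358484e+01]), 'force': array([-0.64018369,  0.0662216 ,  0.70152794]), 'torque': array([-0.07144803, -0.05617656, -0.024246  ]), 'grasp_force': 0.0, 'grip_width': 0.0928776584693643}
```

View pics/scene0.png

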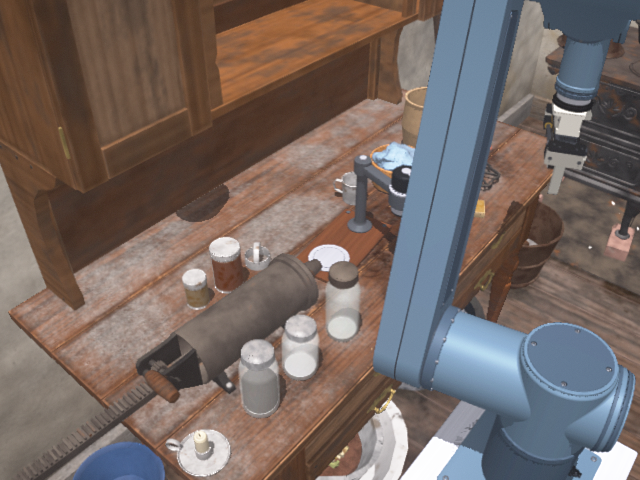

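View pics/side0.png

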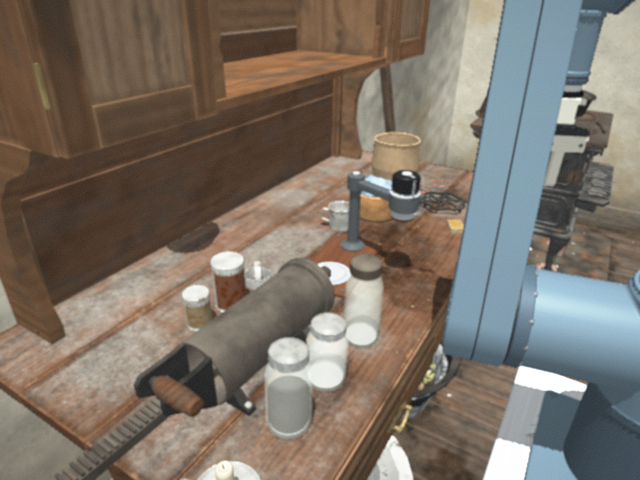

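The scene and side views show the short jar, lid at (301,325) and (328,322), standing between the full jar at (259,350) and the tall jar at (343,270). The seat is at (329,257) / (336,272), the post top at (362,158) / (355,177), and the knob top at (401,172) / (406,175). A big stuffer lies behind the jars.

```bash
cat > h.py <<'E'
from cell import r,claw,kin,optics
import cv2,numpy as np
from scipy.spatial.transform import Rotation as Ro
def cam(n,st=None):
    p=optics.camera_params(n); K=np.array(p["intrinsics"]);D=np.array(p["D"])
    if n=="wrist":
        st=st or r.observe(); T=np.eye(4);T[:3,:3]=Ro.from_euler("xyz",st["tool_rot"],degrees=True).as_matrix();T[:3,3]=st["position"]
        T=T@p["tool_from_camera"]; return K,D,T[:3,:3].T,-T[:3,:3].T@T[:3,3]
    return K,D,np.array(p["R"]),np.array(p["t"])
def ray(c,uv):
    K,D,R,t=c; q=cv2.undistortPoints(np.array([[uv]],float),K,D)[0,0]
    d=R.T@[q[0],q[1],1]; return -R.T@t,d/np.linalg.norm(d)
def onz(c,uv,z):
    o,d=ray(c,uv); return o+d*(z-o[2])/d[2]
def tri(c1,u1,c2,u2):
    o1,d1=ray(c1,u1);o2,d2=ray(c2,u2)
    s=np.linalg.lstsq(np.c_[d1,-d2],o2-o1,rcond=None)[0]
    a,b=o1+s[0]*d1,o2+s[1]*d2; return (a+b)/2,np.linalg.norm(a-b)
def proj(c,X):
    K,D,R,t=c; return cv2.projectPoints(np.array(X,float).reshape(-1,3),cv2.Rodrigues(R)[0],t,K,D)[0][:,0]
def snap(name,f):
    st=r.observe(); im=optics.get_image(name)[:,:,::-1].copy(); cv2.imwrite("pics/"+f,im); return im,cam(name,st)
E
python3 - <<'E'
from h import *
a,b=cam("scene"),cam("side")
for n,u,v,z in[("full",(258,350),(289,346),.143),("short",(301,326),(328,322),.12),("tall",(343,270),(367,262),.173),("seat",(329,257),(336,272),.012),("post",(362,158),(355,177),.195),("knob",(402,171),(406,175),.238)]:
    X,e=tri(a,u,b,v); print(n,X.round(3),round(e,4),onz(a,u,z).round(3),onz(b,v,z).round(3))
E
```

```text
full [0.42  0.161 0.147] 0.0041 [0.42  0.159 0.143] [0.425 0.157 0.143]
short [0.42  0.055 0.115] 0.0046 [0.415 0.059 0.12 ] [0.42  0.059 0.12 ]
tall [ 0.414 -0.057  0.17 ] 0.0 [ 0.412 -0.054  0.173] [ 0.412 -0.052  0.173]
seat [ 0.547 -0.191  0.035] 0.0076 [ 0.568 -0.214  0.012] [ 0.56  -0.22   0.012]
post [ 0.604 -0.378  0.178] 0.0028 [ 0.59  -0.355  0.195] [ 0.582 -0.336  0.195]
knob [ 0.454 -0.306  0.238] 0.0058 [ 0.458 -0.308  0.238] [ 0.45  -0.302  0.238]
```

Run:
```python
from h import *
def go(p,o):
    try: r.move_ptp(p,o); return True
    except r.MotionError as e: print(e); return False
st=r.observe(); p=st["position"]; r.line_to([p[0],p[1],.33],v=.3)
for yaw in(-70,110):
    if go([.53,-.2,.34],[180,0,yaw]): break
print(yaw,r.observe()["joints"].round(0)); im1,c1=snap("wrist","w1.png")
for yaw in(-90,90):
    if go([.417,.058,.30],[180,0,yaw]): break
print(yaw,r.observe()["joints"].round(0)); im2,c2=snap("wrist","w2.png")
cv2.imwrite("pics/w12.png",cv2.resize(np.vstack([im1,im2]),(440,600)) if 0 else np.hstack([cv2.resize(im1,(400,300)),cv2.resize(im2,(400,300))]))
import pickle;pickle.dump((c1,c2),open("c.pkl","wb"));print(r.observe()["t"])
```

```text
-70 [-32.  14.  73.  -0.  94. 128.]
-90 [ -7.  -2.  95.  -0.  86. 173.]
3.9167
```

View pics/w1.png

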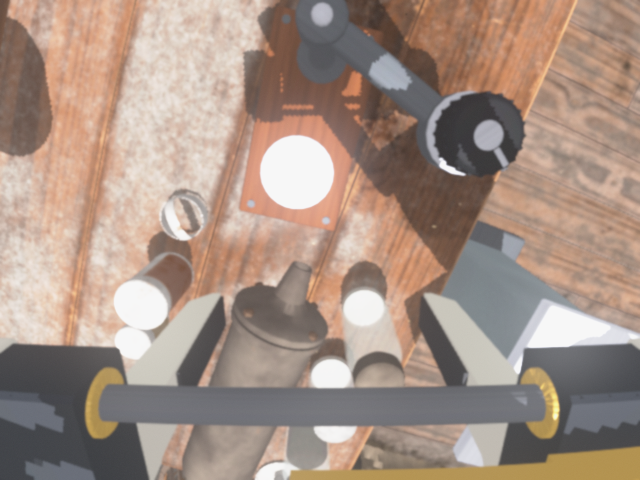

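View pics/w2.png

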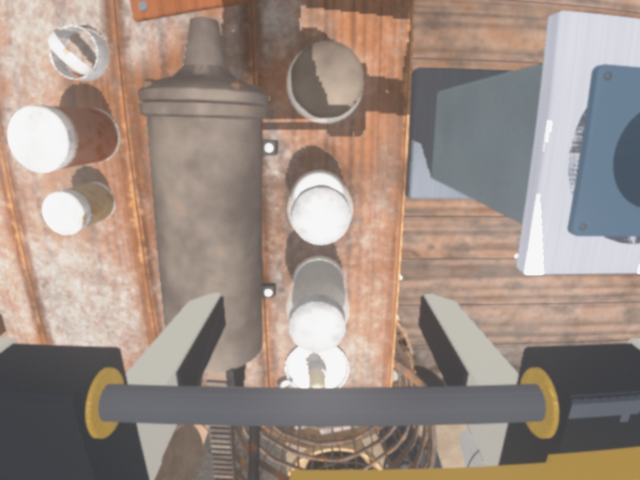

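w1: the seat centre is at (297,172), the knob top at (486,134) and the post pin at (321,14). w2: the short lid is at (325,213), the tall lid at (326,80) and the full lid at (317,325). The stuffer's near edge is at column 262, with feet at (268,147) and (268,290).

Run:
```python
from h import *
import pickle
c1,c2=pickle.load(open("c.pkl","rb"))
g=cv2.imread("pics/w1.png"); m=(g.min(2)>200).astype(np.uint8); n,l,s,ce=cv2.connectedComponentsWithStats(m); k=l[172,297]; print("seat px",ce[k],s[k])
print("seat",onz(c1,ce[k],.012).round(4), "edges",onz(c1,(s[k][0],172),.012).round(3),onz(c1,(s[k][0]+s[k][2],172),.012).round(3))
print("knob",onz(c1,(486,134),.238).round(3),"post",[onz(c1,(321,14),z).round(3) for z in(.195,.2)])
print("tip fixed fdn foot",onz(c1,(250,204),.01).round(3),onz(c1,(326,221),.01).round(3))
for n,u,z in[("short",(325,213),.12),("shL",(293,213),.12),("shR",(352,213),.12),("shbody L",(287,205),.08),("shbodyR",(352,205),.08),("tall",(326,80),.173),("full",(317,325),.143),("foot1",(268,147),.01),("foot2",(268,290),.01),("st.06",(264,205),.06),("st.1",(264,205),.1),("st.14",(264,205),.14),("stfar.1",(155,205),.1)]:
    print(n,onz(c2,u,z).round(3))
a,b=cam("scene"),cam("side")
# stuffer top height: nozzle-end rim top seen in scene/side
print("st rim top",tri(a,(290,256),b,(298,262)))
```

```text
seat px [296.53544039 171.79502673] [ 260  135   74   74 4303]
seat [ 0.5695 -0.217   0.012 ] edges [ 0.613 -0.201  0.012] [ 0.525 -0.233  0.012]
knob [ 0.453 -0.315  0.238] post [array([ 0.587, -0.355,  0.195]), array([ 0.586, -0.354,  0.2  ])]
tip fixed fdn foot [ 0.613 -0.157  0.01 ] [ 0.512 -0.169  0.01 ]
short [0.416 0.048 0.12 ]
shL [0.445 0.048 0.12 ]
shR [0.391 0.048 0.12 ]
shbody L [0.454 0.049 0.08 ]
shbodyR [0.388 0.049 0.08 ]
tall [ 0.416 -0.06   0.173]
full [0.423 0.15  0.143]
foot1 [ 0.481 -0.005  0.01 ]
foot2 [0.488 0.174 0.01 ]
st.06 [0.48  0.053 0.06 ]
st.1 [0.474 0.045 0.1  ]
st.14 [0.468 0.037 0.14 ]
stfar.1 [0.581 0.044 0.1  ]
st rim top (array([ 0.56570544, -0.08067842,  0.10675915]), np.float64(0.004102874537826333))
```

Run:
```python
from h import *
r.move_ptp([.417,.053,.30],[180,0,132]); r.wait(.3)
im,c=snap("wrist","w3.png"); print(r.observe()["position"],r.observe()["tool_rot"],r.observe()["joints"].round())
u=proj(c,[[.417,.053,.12],[.417,.053,0]]); print(u)
g=cv2.medianBlur(cv2.cvtColor(im,cv2.COLOR_BGR2GRAY),3)
x,y=u[0].astype(int); h=cv2.HoughCircles(g[y-60:y+60,x-60:x+60],cv2.HOUGH_GRADIENT,1,8,param1=80,param2=12,minRadius=24,maxRadius=42)
for q in ([] if h is None else h[0][:5]): p=q[:2]+[x-60,y-60]; print(p,q[2],onz(c,p,.12).round(3)); cv2.circle(im,tuple(int(v) for v in p),int(q[2]),(0,0,255),1)
cv2.imwrite("pics/w3c.png",cv2.resize(im[y-100:y+100,x-130:x+130],None,fx=3,fy=3))
```

```text
[0.416991   0.05300264 0.30000277] [1.79999795e+02 1.34060515e-03 1.31999556e+02] [ -8.  -2.  96.  -0.  86. -50.]
[[322.60495096 218.41105237]
 [322.42194754 195.31584877]]
[324.5 218.5] 28.0 [0.418 0.054 0.12 ]
[333.5 212.5] 40.3 [0.421 0.064 0.12 ]
[318.5 207.5] 40.3 [0.407 0.058 0.12 ]
[320.5 225.5] 35.9 [0.42  0.047 0.12 ]
[311.5 223.5] 41.4 [0.413 0.043 0.12 ]
```

View pics/w3c.png

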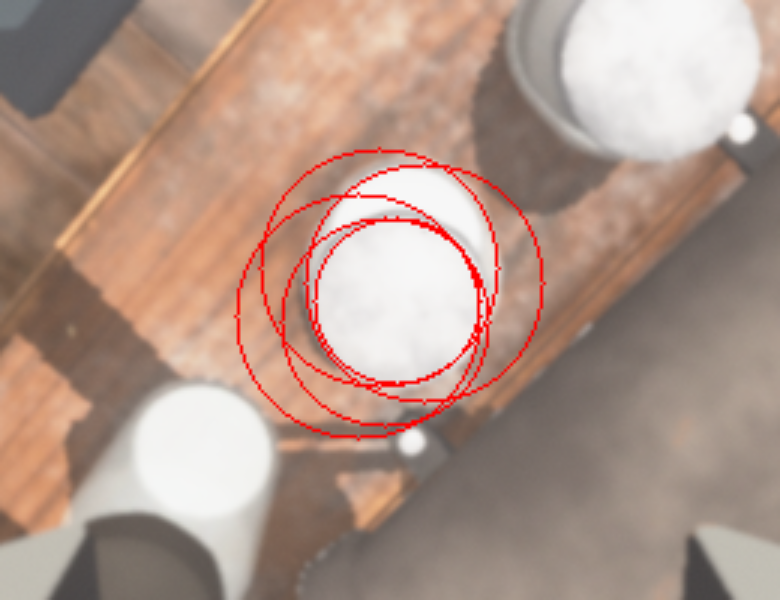

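The red 28 px circle fits the lid at (324,218), giving (0.418, 0.054), in agreement with the first estimate. Grasping diagonally.

Run:
```python
from h import *
def s(l): o=r.observe(); print(l,round(o["t"],1),o["position"].round(4),o["force"].round(1),round(o["grip_width"],4),round(o["grasp_force"],1))
r.line_to([.418,.054,.30],[180,0,132]); r.line_to([.418,.054,.12],v=.2); s("a"); r.line_to([.418,.054,.066],v=.08); s("b")
claw.close(); s("c")
r.line_to([.418,.054,.10],v=.08); s("d"); r.line_to([.418,.054,.29],v=.2); s("e")
r.move_ptp([.5695,-.217,.29],[180,0,70]); r.wait(.3); s("f"); print(r.observe()["joints"].round())
im,c=snap("wrist","w4.png"); snap("side","s4.png")
X=np.array([.5695,-.217,.012]); print(proj(c,X))
```

```text
a 8.8 [0.4187 0.0539 0.1208] [-0.1  0.3  0.1] 0.0926 0.0
b 9.6 [0.4184 0.054  0.0664] [-0.  -0.3 -0.4] 0.0931 0.0
c 10.2 [0.4187 0.0541 0.0664] [2.2 2.1 1.6] 0.0661 30.0
d 10.8 [0.4174 0.054  0.0996] [-0.4 -0.  -4.5] 0.0663 29.9
e 11.9 [0.4172 0.0541 0.2887] [ 0.3 -0.5 -3.5] 0.0661 29.9
f 13.3 [ 0.5695 -0.216   0.2906] [-1.   0.3 -4. ] 0.0657 29.9
[-31.  19.  72.   0.  89. -11.]
[[320.68050101 199.69540937]]
```

View pics/w4.png

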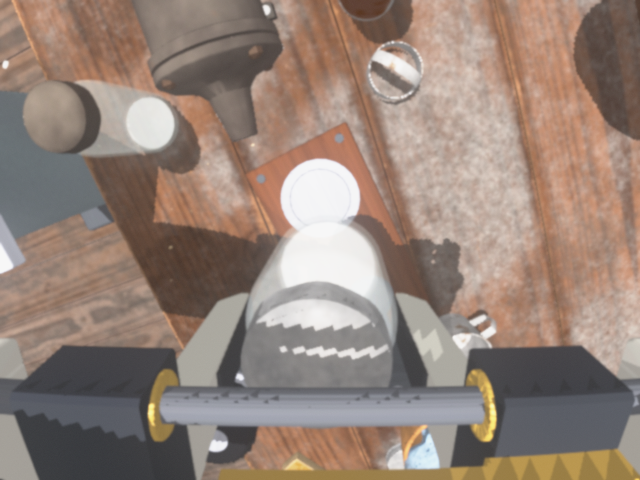

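The seat is centred at (320,199), exactly where the estimate projects, and the jar hangs straight in the fingers. Placing it.

Run:
```python
from h import *
def s(l): o=r.observe(); print(l,round(o["t"],1),o["position"].round(4),o["force"].round(1),round(o["grip_width"],4))
P=lambda z:[.5695,-.217,z]
r.line_to(P(.11),v=.2); s("a")
z=.086
while z>.074:
    r.line_to(P(z),v=.04); s(z)
    if r.observe()["force"][2]>2: break
    z-=.002
claw.open_jaws(); r.wait(.4); s("open")
r.line_to(P(.15),v=.08); r.line_to(P(.30),v=.25); r.wait(.2); s("up")
im,c=snap("wrist","w5.png"); print(proj(c,[.5695,-.217,.132]))
g=cv2.medianBlur(cv2.cvtColor(im,cv2.COLOR_BGR2GRAY),3)
x,y=proj(c,[.5695,-.217,.132])[0].astype(int); h=cv2.HoughCircles(g[y-60:y+60,x-60:x+60],cv2.HOUGH_GRADIENT,1,8,param1=80,param2=12,minRadius=26,maxRadius=34)
for q in ([] if h is None else h[0][:4]): p=q[:2]+[x-60,y-60]; print(p,q[2],onz(c,p,.132).round(4))
cv2.imwrite("pics/w5c.png",cv2.resize(im[y-100:y+100,x-130:x+130],None,fx=2,fy=2))
```

```text
a 14.5 [ 0.5704 -0.2175  0.1113] [-0.  -0.3 -3.7] 0.0662
0.086 15.2 [ 0.5696 -0.217   0.086 ] [-0.2 -0.6 -4.2] 0.0664
0.08399999999999999 15.5 [ 0.5695 -0.217   0.084 ] [-0.1  0.  -3.8] 0.0663
0.08199999999999999 15.8 [ 0.5694 -0.2169  0.0818] [ 0.1  0.  -4.3] 0.0661
0.07999999999999999 16.0 [ 0.5694 -0.2169  0.0798] [ 0.  -0.  -4.4] 0.0664
0.07799999999999999 16.2 [ 0.5698 -0.2174  0.0785] [-0.4 -1.  -0.9] 0.0661
0.07599999999999998 16.5 [ 0.57   -0.2178  0.0781] [-2.5 -0.9  9.5] 0.0662
open 17.6 [ 0.5695 -0.217   0.076 ] [ 0.3 -0.5  0.4] 0.093
up 19.6 [ 0.5688 -0.2166  0.2978] [-0.2 -0.1 -0. ] 0.0931
[[321.82861995 222.90292136]]
[323.5 221.5] 31.0 [ 0.5713 -0.2163  0.132 ]
[326.5 193.5] 33.4 [ 0.5822 -0.1939  0.132 ]
[325.5 205.5] 29.9 [ 0.5778 -0.2035  0.132 ]
[314.5 190.5] 31.2 [ 0.5734 -0.1879  0.132 ]
```

View pics/w5c.png

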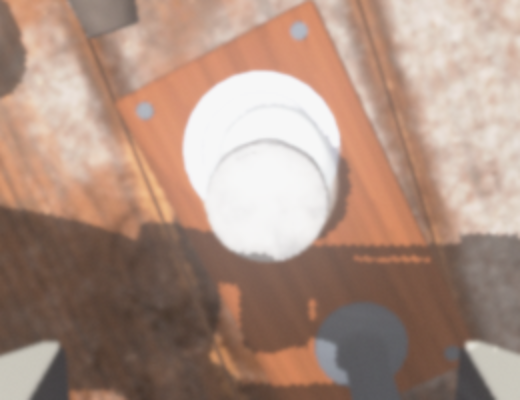

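The jar stands on the seat with its lid centre within about 2 mm of the seat axis. Next, swing the arm home.

```bash
cat >> h.py <<'E'
H=np.array([.587,-.355]); HOME=np.degrees(np.arctan2(-.217+.355,.5695-.587))
def push_pose(phi,off,z=.17):
    p=np.radians(phi); c=H+.14*np.array([np.cos(p),np.sin(p)]); t=np.array([np.sin(p),-np.cos(p)])
    q=c-t*off; return [q[0],q[1],z],[180,0,phi-90]
E
python3 - <<'E'
from h import *
claw.close(); phi=163.4
p,o=push_pose(phi,.064,.33); r.move_ptp(p,o)
p,o=push_pose(phi,.064); r.line_to(p,o,v=.2)
print(r.observe()["force"],r.observe()["t"])
off=.0395; n=0
while phi>HOME+4:
    phi=max(phi-6,HOME+4); r.line_to(*push_pose(phi,off),v=.1); f=r.observe()["force"]; print(round(phi,1),f.round(1),end=" ")
    if np.linalg.norm(f)>20: break
while phi>HOME-6:
    phi-=1; r.line_to(*push_pose(phi,off),v=.05); f=r.observe()["force"]; print(round(phi,1),f.round(1),end=" ")
    if np.linalg.norm(f[:2])>9: break
print(r.observe()["t"]); 
im,c=snap("side","s6.png"); snap("scene","c6.png")
E
```

```text
[-0.46037852 -0.43156061  0.60421696] 22.8833
157.4 [-0.   0.1 -0.7] 151.4 [ 0.1  0.1 -0.2] 145.4 [ 0.8 -0.5 -0.4] 139.4 [-0.8  0.3  0.8] 133.4 [-0.3  0.  -0.1] 127.4 [0.2 0.2 0.4] 121.4 [ 0.1  0.4 -0. ] 115.4 [ 0.3 -0.8  0.3] 109.4 [-0.4 -0.8 -0.3] 103.4 [-0.5  0.  -0.4] 101.2 [ 0.2 -0.4  0.8] 100.2 [-0.7 -0.8  0.9] 99.2 [-0.9 -1.1  0.4] 98.2 [-1.2 -1.2 -0.6] 97.2 [-9.7 -4.8  3.1] 27.375
```

Run:
```python
from h import *
r.line_to(*push_pose(HOME,.07),v=.15); r.line_to(*push_pose(HOME,.07,.38),v=.3); claw.open_jaws()
r.move_ptp([.5695,-.217,.38],[180,0,160]); r.wait(.3); print(r.observe()["joints"].round(),r.observe()["t"])
im,c=snap("wrist","w7.png"); u=proj(c,[[.5695,-.217,.238],[.587,-.355,.2]]); print(u)
g=cv2.cvtColor(im,cv2.COLOR_BGR2GRAY); x,y=u[0].astype(int)
h=cv2.HoughCircles(cv2.medianBlur(g,3)[y-80:y+80,x-80:x+80],cv2.HOUGH_GRADIENT,1,8,param1=80,param2=14,minRadius=28,maxRadius=46)
for q in ([] if h is None else h[0][:4]): p=q[:2]+[x-80,y-80]; print(p,q[2],onz(c,p,.238).round(4),onz(c,p,.197).round(4))
cv2.imwrite("pics/w7c.png",cv2.resize(im[max(0,y-120):y+120,x-160:x+160],None,fx=2.5,fy=2.5))
```

```text
[ -31.   18.   61.   -0.  100. -101.] 32.6583
[[323.76071853 229.90270677]
 [196.56378964 283.09871215]]
[323.5 184.5] 32.9 [ 0.5343 -0.2044  0.238 ] [ 0.5401 -0.2064  0.197 ]
[325.5 224.5] 34.4 [ 0.5657 -0.2141  0.238 ] [ 0.5757 -0.2173  0.197 ]
[315.5 218.5] 44.3 [ 0.5582 -0.22    0.238 ] [ 0.5671 -0.2241  0.197 ]
[325.5 209.5] 31.1 [ 0.5539 -0.2098  0.238 ] [ 0.5623 -0.2125  0.197 ]
```

View pics/w7c.png

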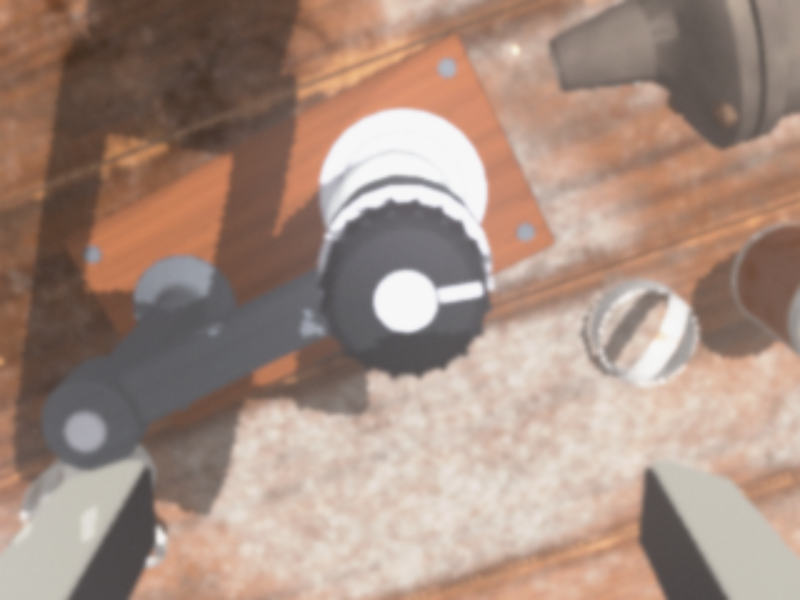

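The knob disc is at full-frame (325,224), about 3 mm from the seat axis. The arm lies along the press axis, so it is home, and the pointer is visible at crop (460,292). Gripping the knob and starting the turn.

Run:
```python
from h import *
import json
P=lambda z:[.568,-.216,z]
def s(l):
    o=r.observe(); print(l,round(o["t"],1),o["force"].round(1),o["torque"].round(2),round(o["tau"][5],2),round(o["grip_width"],4)); return o
r.line_to(P(.27),[180,0,160],v=.25); s("a"); r.line_to(P(.207),v=.1); s("b")
claw.close(); o=s("grip")
f=o["force"]
if np.linalg.norm(f[:2])<15:
    q=np.array(kin.ik(P(.207),[180,0,160])); q0=q[5]; 
    for i in range(10):
        q[5]+=6; r.set_joints(q); o=s(round(q[5]-q0)); 
        if np.linalg.norm(o["force"])>30: break
```

```text
a 33.3 [-0.1  0.3  1.3] [ 0.01 -0.12 -0.04] 0.0 0.0933
b 34.1 [ 0.9 -0.6 -0.2] [ 0.   -0.16  0.03] 0.0 0.0932
grip 34.8 [1.  4.6 1.8] [ 0.93 -0.25  0.01] -0.04 0.055
6 35.0 [0.2 5.2 2.9] [ 0.88 -0.18 -0.08] 0.13 0.0553
12 35.3 [1.2 5.4 2.6] [ 1.   -0.22 -0.09] 0.15 0.0551
18 35.5 [-0.1  4.8  2.2] [ 0.94 -0.17 -0.09] 0.13 0.0552
24 35.8 [-0.4  5.2  1.8] [ 0.92 -0.19 -0.1 ] 0.13 0.0553
30 36.0 [-0.2  5.5  1.3] [ 0.89 -0.11 -0.11] 0.13 0.0551
36 36.3 [0.5 5.5 2.4] [ 0.89 -0.13 -0.13] 0.13 0.055
42 36.5 [0.2 5.1 2. ] [ 0.84 -0.06 -0.05] 0.13 0.0547
48 36.8 [0.8 5.3 2.5] [ 0.87 -0.11 -0.09] 0.14 0.0553
54 37.0 [0.3 5.6 2.7] [ 0.87 -0.06 -0.1 ] 0.13 0.0553
60 37.3 [-1.   5.3  2.4] [ 0.88 -0.07 -0.11] 0.13 0.055
```

Run:
```python
from h import *
q=np.array(kin.ik([.568,-.216,.207],[180,0,160])); q0=-101+.0
o=r.observe(); q=np.array(kin.ik([.568,-.216,.207],[180,0,100])); print(q.round(1),o["joints"].round(1))
n=0; slip=None
while q[5]<150 and n<20:
    q[5]+=5; n+=1; r.set_joints(q); o=r.observe(); t=o["tau"][5]; print(n*5,round(t,3),o["torque"][2].round(2),o["force"].round(0),end=" | ")
    if t>.33 and slip is None: slip=n
    if slip and n-slip>=6: break
print(slip,o["joints"][5],o["t"])
```

```text
[-31.3  21.2  80.7   0.   78.2 -41.3] [-31.3  21.1  80.7   0.1  78.3 -41.4]
5 0.113 -0.1 [-1.  5.  3.] | 10 0.117 -0.06 [-1.  4.  2.] | 15 0.122 -0.01 [-1.  6.  3.] | 20 0.127 -0.01 [-2.  4.  2.] | 25 0.132 -0.1 [-1.  5.  2.] | 30 0.136 -0.11 [-1.  5.  2.] | 35 0.141 -0.09 [-1.  5.  2.] | 40 0.135 -0.04 [-1.  5.  4.] | 45 0.134 -0.05 [-0.  5.  2.] | 50 0.134 -0.09 [1. 6. 2.] | 55 0.134 -0.04 [-0.  5.  2.] | 60 0.135 -0.02 [-1.  7.  2.] | 65 0.135 -0.06 [-1.  6.  3.] | 70 0.135 -0.09 [0. 6. 3.] | 75 0.135 -0.07 [-1.  7.  3.] | 80 0.135 -0.04 [-1.  6.  3.] | 85 0.135 -0.07 [-0.  6.  4.] | 90 0.135 -0.07 [-0.  6.  4.] | 95 0.135 -0.07 [-1.  6.  3.] | 100 0.135 -0.1 [-0.  6.  3.] | None 58.5822641359035 42.2667
```

The torque never rose, so I'll look before turning any further.

Run:
```python
from h import *
a,ca=snap("wrist","w8.png"); b,cb=snap("side","s8.png"); d,cd=snap("scene","c8.png")
def crop(im,c,X,h,z): x,y=proj(c,X)[0].astype(int); print(x,y); return cv2.resize(im[max(0,y-h):y+h,max(0,x-h):x+h],(z,z),interpolation=cv2.INTER_CUBIC)
cv2.imwrite("pics/m8.png",np.hstack([cv2.resize(a[100:480,150:490],(400,400)),crop(b,cb,[.5695,-.217,.19],45,400)]))
```

```text
333 198
```

View pics/m8.png

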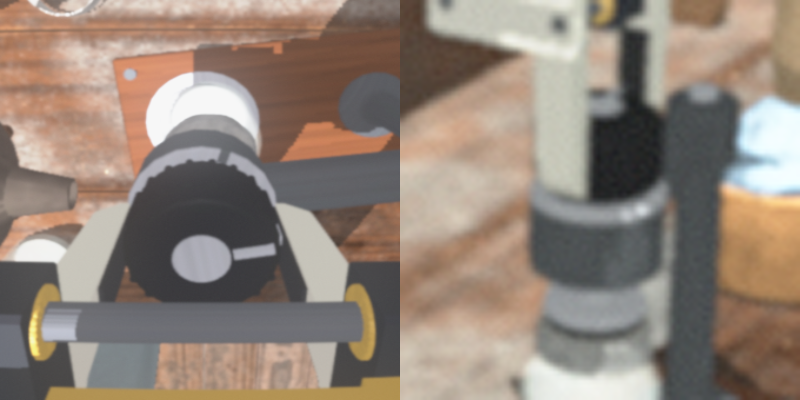

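The pointer still faces the same way in the tool frame, so the knob turned with the fingers. The pad is down at the lid. The dark collar mark is at crop (225,157) and the pointer at (255,252), so the clutch may already have slipped a lot. I'll compute that angle exactly.

Run:
```python
from h import *
st=r.observe(); c=cam("wrist",st); print(st["tool_rot"],st["position"])
f=lambda u,v:(150+u*.85,100+v*.95)
def ang(c,u,z,C): X=onz(c,u,z)[:2]-C; return X.round(4),np.degrees(np.arctan2(X[1],X[0])).round(1),np.linalg.norm(X).round(4)
for C in([.5695,-.217],[.567,-.215]):
    print("mark",ang(c,f(225,157),.199,C),"ptr tip",ang(c,f(274,250),.238,C),"hub",ang(c,f(203,258),.238,C))
# w7 pointer dir using its pose (180,0,160)
c7=cam("wrist",{"position":[.5695,-.217,.38],"tool_rot":[180,0,160]})
g=lambda u,v:(163+u/2.5,109+v/2.5)
a,b=onz(c7,g(405,300),.238),onz(c7,g(480,290),.238);d=b-a;print("w7 ptr dir",np.degrees(np.arctan2(d[1],d[0])))
a,b=onz(c,f(203,258),.238),onz(c,f(274,250),.238);d=b-a;print("now ptr dir",np.degrees(np.arctan2(d[1],d[0])))
im=cv2.imread("pics/w7.png"); cv2.imwrite("pics/z.png",np.hstack([cv2.resize(im[165:275,265:385],(400,367),interpolation=cv2.INTER_CUBIC),cv2.resize(cv2.imread("pics/w1.png")[70:190,400:540],(400,367),interpolation=cv2.INTER_CUBIC)]))
```

```text
[-1.79828706e+02  2.11198672e-02  1.52937096e-01] [ 0.56788769 -0.21410551  0.20713145]
mark (array([ 0.0274, -0.0081]), np.float64(-16.4), np.float64(0.0286)) ptr tip (array([ 0.0032, -0.0233]), np.float64(-82.1), np.float64(0.0235)) hub (array([-0.0002,  0.0007]), np.float64(109.2), np.float64(0.0007))
mark (array([ 0.0299, -0.0101]), np.float64(-18.6), np.float64(0.0316)) ptr tip (array([ 0.0057, -0.0253]), np.float64(-77.2), np.float64(0.0259)) hub (array([ 0.0023, -0.0013]), np.float64(-30.3), np.float64(0.0026))
w7 ptr dir 77.81596948542095
now ptr dir -81.76681694138492
```

View pics/z.png

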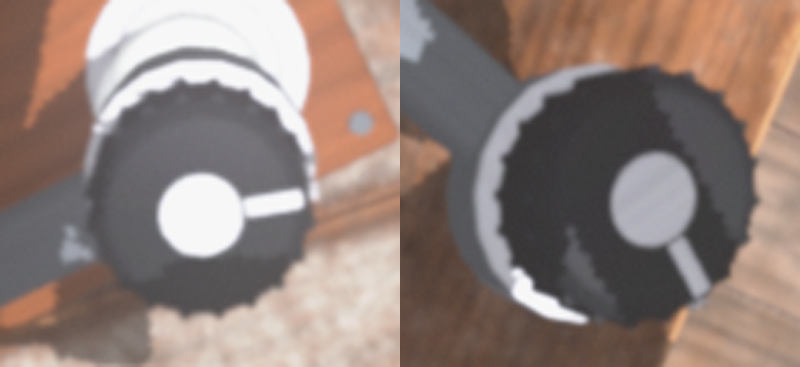

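The knob turned 160° in total. The mark now trails the pointer by about 66° (1.15 rad of slip), so the screw moved about 94° to its stop, from a start of about 0.36 rad. That is consistent with the given ranges but close to the 1.2 limit, so there will be no more turning. Release, lift straight up, and check.

Run:
```python
from h import *
claw.open_jaws(); r.wait(.2)
p=r.observe()["position"]; r.line_to([p[0],p[1],.38],v=.15); r.wait(.3)
o=r.observe(); print(o["t"],o["force"].round(1),o["position"].round(3))
a,ca=snap("wrist","w9.png"); b,cb=snap("side","s9.png")
cv2.imwrite("pics/m9.png",np.hstack([cv2.resize(a[150:310,240:400],(400,400),interpolation=cv2.INTER_CUBIC),cv2.resize(b[150:290,260:400],(400,400),interpolation=cv2.INTER_CUBIC)]))
```

```text
45.0083 [0.1 0.3 0. ] [ 0.568 -0.216  0.38 ]
```

View pics/m9.png

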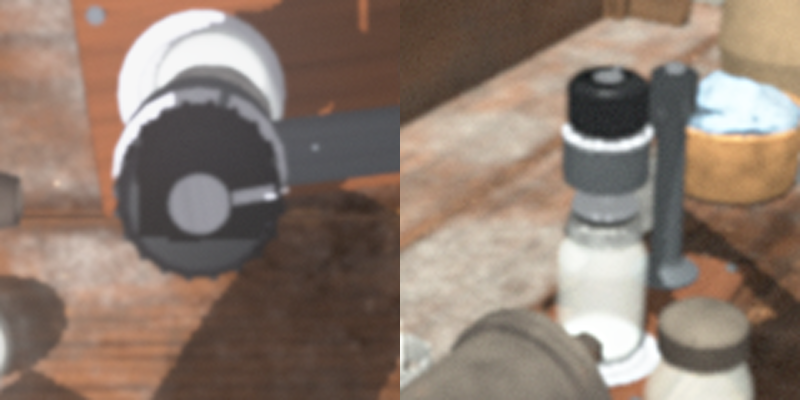

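The jar stands upright on the seat, and the pad bears on its lid with the arm home. Pointer and mark are unchanged: pointer at crop (270,193), mark near (228,98). The robot is clear, so I'm handing in.

```bash
python3 -c "
from h import *
print(r.sign_off())"
```

```text
the job is handed in; nothing more can be done
None
```

I handed the job in at about 45 s: the short jar is on the seat, the arm is home and the pad is down on its lid, but I read the clutch slip at about 1.15 rad from the camera, so it may have passed the 1.2 rad limit; the torque reading never showed the clutch give, so I stopped later than I should have.

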